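# Read the slanted jar's label with the audible label reader

## Task

Take the label reader out of its charging cradle and press its spring nose, squarely and gently, onto the middle of the label on the larger jar's slanted lid; hold it still there for two seconds with the nose about half pushed in. Then put the reader back in its cradle, upright and fully down, and let go. Do not touch the smaller jar with the reader, and do not shove the jars or the other things on the counter.

Things in the scene. Friction and masses are not known exactly. Their poses are not given: they have to be found in the camera images.
- reader: label reader: white plastic bar 140 (z) x 40 (x) x 26 mm (y), 0.14 kg, a black spring nose of 16 mm diameter sticking out 14 mm at its lower end. Stands upright in the cradle, nose down, upper 98 mm free. Origin: centre of the bar's lower end face (nose end); z runs along the bar away from the nose. Grip from above across the 26 mm, near z = 105 mm
- reader_tip (a point): centre of the nose's flat end; 14 mm below the reader's origin along its z axis while the nose is out
- reader_nose (a joint): how far the nose is pushed into the reader: 0 out, 0.010 m fully in. It begins to yield at 2 N and is fully in at 6 N
- cradle: fixed grey charging cradle: upright socket 70 mm high, 68 x 54 mm outside, on a 110 x 90 mm foot plate; mouth 48 (x) x 34 mm (y); ledges inside, 28 mm up, carry the reader's lower end face, with a gap for the nose. Origin: on the counter below the socket's centre; z up. A stowed reader's origin is 28 mm above it, its x along the cradle's x, either way round
- big_jar: the larger of two slant-mouthed round glass jars, 110 mm across, about 130 mm high, loose, about 0.66 kg. Its mouth leans 35 degrees (0.61 rad) from upright towards the jar's -x side, closed by an dark steel push-in lid 86 mm across with a plain 38 mm square paper label in its middle. Origin: under the jar's centre; z up
- big_label (a point): middle of the larger jar's lid face as if the lid were fully home (52 mm to -x of and 125 mm above the jar's origin); fixed to the jar, not the lid. z points squarely out of the lid. The lid stands 0 to 18 mm farther out along this z, not measured: the true label is 0 to 18 mm along +z. The lid is tight and does not give when pressed
- small_jar: the smaller jar of the same form, 82 mm across, about 97 mm high at its dome, lid 64 mm across with a label like the other's; its label is not the one to be read. Origin: under the jar's centre
- comb: flat steel comb lying down, 160 x 31 x 5 mm, long along x; origin under its centre
- earplug_case: round grey silicone earplug case, 68 mm across, 25 mm high; origin under its centre
- tumbler: white ceramic tumbler, 72 mm across, 95 mm high; origin under its centre
- mouthwash: green glass bottle with white cap, 66 mm across, 170 mm high; origin under its centre
- soap_dish: white soap dish 90 x 125 mm with a bar of soap, 32 mm high; origin under its centre
- brush: wooden paddle hairbrush lying bristles up, 185 mm long along x, head 62 mm wide, 30 mm high; origin under it
- cream_can: white cream pot with lid, 60 mm across, 90 mm high; origin under its centre
Mind the look-alikes: they are no part of the job. Leave any orange look-alike of the reader alone.

How it is judged:
By the outcome, as a careful person would: the job done as asked, in the order asked, and still so for the second after the job is handed in, with the robot touching nothing.
It also fails if it takes over 64 s, if anything falls off the work surface, if the arm or the gripper's body presses on something with over 40 N, if the wrist force passes 120 N, or if a joint passes its speed limit or range.

## Robot

A 6-joint arm with a two-finger parallel gripper is mounted at the origin on the work surface. World frame = base frame: x ahead of the robot, y to its left, z up, the work surface at z = 0. Lengths are in m, angles in rad, forces in N, time in s.
With the tool pointing down it reaches from about 0.425 to 0.95 m from the base axis. Payload 3.5 kg.
Tool frame: the origin (TCP) lies at the very end of the fingers, on their centre line; the grasp point (between the pads) lies 19 mm behind it; z points along the fingers, y is the line along which they close (so a half turn about z gives the same grasp; the last joint's range is limited). The gripper opens to 85 mm and grips with 20 to 120 N. Pads are 22 mm wide; open, the fingers measure 114 mm over their backs; the gripper's body (76 mm by 85 mm) begins 54 mm behind the grasp point. The pads swing forward as they close: fully open they stand 13 mm farther back than shut.
Start: joints at [-1.358, 0.286, 1.577, -0, 1.279, -0.15], TCP at [0.24, -0.631, 0.231] pointing down, gripper open.
Joint ranges: [-2.77, 2.77], [-0.9, 2.22], [0.21, 2.48], [-1.53, 4.67], [0.24, 2.81], [-2.84, 2.84]. Speed limits (rad/s): [2.79, 2.79, 3.14, 3.14, 3.14, 3.14].

## Interface

Orientations are given as a unit quaternion [x, y, z, w].
In Python, from plant import ctrl gives the robot as it stands.
- The arm moves only by the tool carry_out, never from a script. Its argument "deltas" is one flat list of numbers, 6 for each row, row after row: the shift along the tool's x, y, z in m, then the turn, a rotation vector about the tool's x, y, z in rad. A call has 1 to 5 rows; each row is the pose to reach, as a shift and turn from the pose commanded when the call began, along the tool's axes at that moment; what a row does not reach only later rows make up. A row lasts 1/8 s, in which the tool goes at most 62.5 mm and 10.7 degrees, less where a joint would pass 70% of its speed; a pose out of reach is approached as far as the arm can. A call with a gripper value outside its range is refused whole. "grip" is the opening in per cent of the stroke, from 0 (shut) to 100 (fully open), set as the call begins (left out, the last holds). The fingers move at their own pace and stop on an object; "grip_force" is the grip in N (left out, the last holds). Time passes only in rows, so rows that repeat a pose let the fingers close. It gives the time, the measured TCP pose, the force, the opening and the grip force at its end, in the units of the state.
- ctrl.get_state(): the state, without advancing time (a new reading comes with each control period).
- ctrl.read_camera(name): name is "scene" or "top" or "wrist"; returns (picture, depth): 384x512x3 uint8, red, green, blue; 384x512 float32, m along the optical axis (not along the pixel's ray), 0 where there is no reading.
- ctrl.camera_model(name): a dict with "intrinsics" (3x3 intrinsics, pixels), "k1" (the pictures are not rectified: a ray, as slopes to the right and down, at radius r is drawn at 1 + k1 r^2 times it, then the intrinsics apply), "extrinsics" (4x4, takes a point from world to camera coordinates); the wrist camera has in their place "hand_eye" (4x4, takes a point from camera to tool coordinates, whose origin is the TCP and whose axes are the flange's). Camera axes: x right, y down, z forward; pixel columns grow to the right and rows downward; lengths in m; the calibration is good to about 2 mm. A picture is of the moment at which its call begins: read the wrist's pose just before it. camera_model takes no time and is no camera call.
- ctrl.sign_off(): hands the job in; it is judged then, once.
Trained networks look in the newest picture that a camera, given by its name, has taken for a name from the list of things; names that differ only in an ending like _2 or _b are one class to them, and where a whole thing is asked for, a point or a joint stands for the part that bears it (a point fixed in the world has none). Each returns a list of dicts, best first, with "score" (0 to 1); they miss things now and then, are a little off and sometimes report something else, mostly with a low value. They report only what shows in the picture. A call takes as long as a camera call. They do not tell look-alikes from the thing itself.
- ctrl.find_in(camera, query): "uv" ([column, row] in pixels, amid what is visible of it).
The state is a dict: "time": time; "qpos": joint angles; "dq": joint speeds; "joint_efforts": joint torques, N m; "eef_pos": TCP position; "tcp_rot": TCP orientation; "contact_force": force on the tool from outside, world axes, zero at the start; "wrist_torque": the same for the moment, N m; "opening": opening from 0.0 (shut) to 1.0 (fully open); "finger_force": force on a finger pad.
Only numpy, scipy, OpenCV 4.12 (cv2) and the standard library are available. Lean on these libraries where they do the work, as an engineer would, in place of code of your own. Each camera call takes 0.05 s, during which the arm holds its last target. There are 200 camera calls.

## Working session

There is one attempt and no reset: what is moved stays moved. The work goes in short steps, Python scripts to look and compute and a tool call to move; the robot and the scene stay as the last step left them, time stands still between calls to the robot, and variables do not carry over. Pictures are saved under pics/ and viewed, at most 10 in all, crops included, and the job is handed in when it is done.

Besides the shell and the picture viewer there is one more tool, called after "Call:" by a JSON object that holds its "op" and its "data", one argument or row to a line. carry_out: Moves the arm, as the interface text tells. Its arguments: {"type":"object","properties":{"deltas":{"type":"array"},"grip":{"type":"number"},"grip_force":{"type":"number"}},"required":["deltas"]}

```bash
mkdir -p pics; ls; cat > h.py <<'E'
import numpy as np, cv2
from scipy.spatial.transform import Rotation as R
from plant import ctrl
def model(n):
    m=ctrl.camera_model(n); K=np.array(m["intrinsics"]); k1=m["k1"]
    if "extrinsics" in m: T=np.linalg.inv(np.array(m["extrinsics"]))
    else:
        s=ctrl.get_state(); W=np.eye(4); W[:3,:3]=R.from_quat(s["tcp_rot"]).as_matrix(); W[:3,3]=s["eef_pos"]; T=W@np.array(m["hand_eye"])
    return K,k1,T
def cloud(depth,K,k1,T):
    h,w=depth.shape; u,v=np.meshgrid(np.arange(w),np.arange(h))
    xd=(u-K[0,2])/K[0,0]; yd=(v-K[1,2])/K[1,1]; x,y=xd.copy(),yd.copy()
    for _ in range(10):
        f=1+k1*(x*x+y*y); x,y=xd/f,yd/f
    P=np.stack([x*depth,y*depth,depth],-1)@T[:3,:3].T+T[:3,3]
    P[depth<=0]=np.nan
    return P
def look(n,tag):
    K,k1,T=model(n); p,d=ctrl.read_camera(n); P=cloud(d,K,k1,T)
    np.savez(f"{n}_{tag}.npz",p=p,P=P,d=d); cv2.imwrite(f"pics/{n}_{tag}.png",cv2.cvtColor(p,cv2.COLOR_RGB2BGR))
    return p,d,P
E
python3 - <<'E'
from h import *
np.set_printoptions(precision=3,suppress=True)
for n in ["scene","top"]:
    p,d,P=look(n,"a")
    print(n,model(n)[2])
    for q in ["reader","cradle","big_jar","big_label","small_jar","comb","earplug_case","tumbler","mouthwash","soap_dish","brush","cream_can"]:
        for r in ctrl.find_in(n,q)[:3]:
            u,v=np.round(r["uv"]).astype(int); print(q,r["score"],u,v,P[v,u])
a=[cv2.imread(f"pics/{n}_a.png") for n in["scene","top"]]
cv2.imwrite("pics/both.png",cv2.resize(np.vstack(a),None,fx=.78,fy=.78))
print(ctrl.get_state())
E
```

```text
pics
scene [[ 0.803  0.309 -0.509  1.202]
 [ 0.595 -0.445  0.669 -0.837]
 [-0.02  -0.84  -0.542  0.783]
 [ 0.     0.     0.     1.   ]]
reader 0.71 147 240 [ 0.525 -0.338  0.145]
reader 0.7 121 284 [ 0.558 -0.446  0.117]
cradle 0.75 155 278 [ 0.543 -0.349  0.052]
big_jar 0.71 296 183 [0.623 0.105 0.098]
small_jar 0.75 252 215 [ 0.593 -0.055  0.074]
comb 0.65 242 187 [0.421 0.121 0.004]
earplug_case 0.84 214 214 [ 0.463 -0.057  0.024]
tumbler 0.92 333 217 [0.771 0.047 0.08 ]
mouthwash 0.6 274 262 [ 0.763 -0.202  0.106]
soap_dish 0.69 198 323 [ 0.695 -0.377  0.032]
cream_can 0.65 354 167 [0.683 0.341 0.057]
top [[ 0.019 -0.985  0.169  0.423]
 [-1.    -0.022 -0.018 -0.022]
 [ 0.021 -0.168 -0.986  1.211]
 [ 0.     0.     0.     1.   ]]
reader 0.49 346 220 [ 0.506 -0.317  0.16 ]
reader 0.47 377 208 [ 0.547 -0.422  0.134]
cradle 0.69 333 225 [ 0.498 -0.304  0.051]
cradle 0.3 202 194 [0.579 0.118 0.136]
big_jar 0.9 196 184 [nan nan nan]
big_jar 0.44 204 244 [0.428 0.121 0.005]
big_label 0.67 200 197 [0.569 0.124 0.137]
small_jar 0.79 250 198 [ 0.573 -0.029  0.109]
small_jar 0.6 134 170 [0.659 0.347 0.088]
comb 0.51 207 247 [ 0.418  0.112 -0.001]
earplug_case 0.78 253 238 [ 0.451 -0.042  0.029]
tumbler 0.75 217 142 [0.784 0.091 0.006]
mouthwash 0.66 203 246 [0.421 0.124 0.008]
soap_dish 0.58 346 171 [ 0.683 -0.356  0.037]
soap_dish 0.4 208 248 [0.415 0.108 0.003]
brush 0.64 135 241 [nan nan nan]
cream_can 0.89 134 170 [0.659 0.347 0.088]
{'time': 1.3, 'qpos': array([-1.358,  0.286,  1.577, -0.   ,  1.279, -0.15 ]), 'dq': array([ 0.001,  0.001,  0.   , -0.001,  0.001,  0.001]), 'joint_efforts': array([  0.001, -40.596, -29.293,  -0.   ,   0.001,  -0.   ]), 'eef_pos': array([ 0.24 , -0.631,  0.231]), 'tcp_rot': array([ 0.984,  0.18 , -0.   , -0.   ]), 'contact_force': array([-0.242, -0.383,  0.619]), 'wrist_torque': array([ 0.022, -0.021,  0.008]), 'finger_force': 0.0, 'opening': 0.9995105400725629}
```

View both.

View pics/both.png

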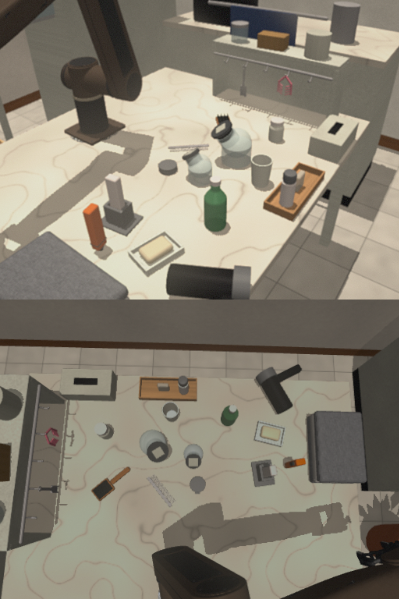

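Two candidates for the reader: white bar in the grey cradle at scene (147,240) and an orange bar at scene (121,284). The white one fits (white plastic, standing in the cradle); I'll confirm it in a crop and fit geometry from the depth.

```bash
python3 - <<'E'
from h import *
np.set_printoptions(precision=3,suppress=True)
S=np.load("scene_a.npz");Tt=np.load("top_a.npz")
def crop(z,u0,v0,w,h,W=400,H=300): return cv2.resize(cv2.cvtColor(z["p"][v0:v0+h,u0:u0+w],cv2.COLOR_RGB2BGR),(W,H),interpolation=cv2.INTER_CUBIC)
cv2.imwrite("pics/crop.png",np.vstack([np.hstack([crop(S,90,210,120,90),crop(S,220,130,120,90)]),np.hstack([crop(Tt,310,180,96,72),crop(Tt,170,160,96,72)])]))
for n,z in(("scene",S),("top",Tt)):
    P=z["P"];p=z["p"].astype(int)
    fin=np.isfinite(P[...,2])
    def sel(lo,hi): return fin&np.all((P>lo)&(P<hi),-1)
    for nm,m in (("readertop",sel([.47,-.39,.158],[.58,-.27,.19])),("readerbody",sel([.47,-.39,.085],[.58,-.27,.19])),("cradle top",sel([.45,-.40,.06],[.6,-.25,.078])),("foot",sel([.42,-.42,.004],[.62,-.22,.02]))):
        Q=P[m]
        if len(Q)<3: print(n,nm,len(Q));continue
        r=cv2.minAreaRect((Q[:,:2]*1000).astype(np.float32)); print(n,nm,len(Q),Q.mean(0),r,Q[:,2].max())
    # table level
    m=sel([.5,-.25,-.02],[.7,-.12,.02]);print("table",np.median(P[m][:,2]))
    # lids
    for nm,lo,hi in(("big",[.5,.05,.1],[.68,.2,.18]),("small",[.52,-.1,.07],[.65,.03,.15])):
        m=sel(lo,hi); lum=p.sum(-1); sat=p.max(-1)-p.min(-1)
        print(n,nm,m.sum(),P[m].mean(0),P[m].min(0),P[m].max(0))
        v,u=np.where(m);print(u.min(),u.max(),v.min(),v.max())
E
```

```text
scene readertop 186 [ 0.512 -0.332  0.166] ((509.4978332519531, -329.854248046875), (41.251373291015625, 26.884395599365234), 9.200055122375488) 0.17139540499552874
scene readerbody 707 [ 0.516 -0.335  0.133] ((510.0654602050781, -329.2894592285156), (42.001731872558594, 30.23859977722168), 6.443624973297119) 0.17139540499552874
scene cradle top 401 [ 0.519 -0.337  0.069] ((508.56805419921875, -329.8795166015625), (72.8599853515625, 55.15242385864258), 9.983654022216797) 0.07791221574329132
scene foot 658 [ 0.532 -0.341  0.009] ((550.1427001953125, -348.18487548828125), (191.1138153076172, 172.81881713867188), 36.065670013427734) 0.01978360233045251
table -0.00024108152939894545
scene big 1003 [0.608 0.12  0.125] [0.535 0.073 0.1  ] [0.668 0.179 0.16 ]
270 321 154 184
scene small 653 [ 0.579 -0.035  0.089] [ 0.522 -0.064  0.07 ] [0.62  0.009 0.117]
233 270 190 217
top readertop 118 [ 0.511 -0.327  0.167] ((511.31036376953125, -328.00830078125), (39.19382095336914, 26.35388946533203), 7.867276191711426) 0.17302953550142264
top readerbody 207 [ 0.51  -0.323  0.148] ((510.4132385253906, -328.1595458984375), (40.88479995727539, 26.538349151611328), 7.280576229095459) 0.17302953550142264
top cradle top 182 [ 0.51  -0.32   0.069] ((511.62945556640625, -327.8631591796875), (67.83833312988281, 54.30107498168945), 8.778605461120605) 0.07734171366583098
top foot 584 [ 0.515 -0.318  0.007] ((520.9297485351562, -321.080078125), (195.42738342285156, 198.04815673828125), 1.006442666053772) 0.01880616703255855
table 0.00042428783976788953
top big 1067 [0.601 0.134 0.128] [0.538 0.079 0.1  ] [0.67  0.197 0.162]
179 215 167 208
top small 581 [ 0.569 -0.022  0.093] [ 0.522 -0.059  0.07 ] [0.621 0.016 0.117]
236 259 185 215
```

View pics/crop.png

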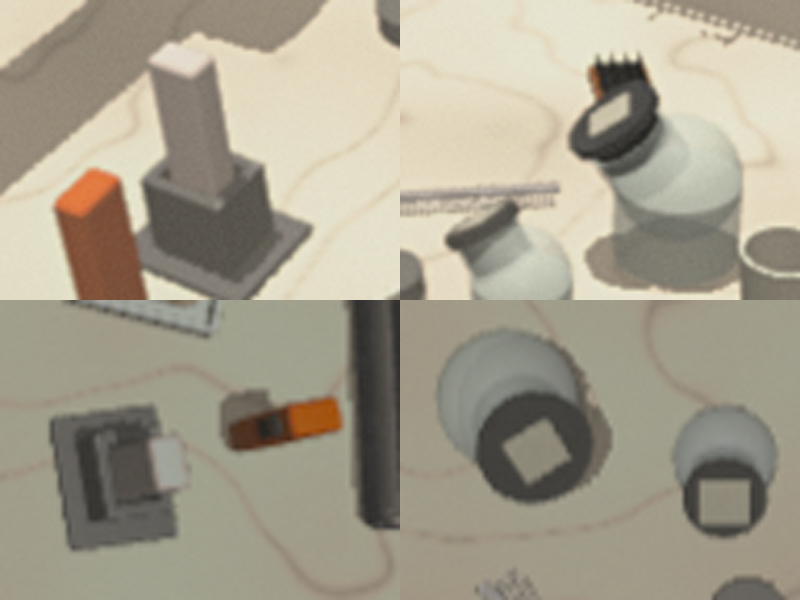

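The crop shows the white reader standing in the cradle (top view ~(347,220)), with the orange look-alike beside it at ~(377,208). The big lid with its label is at top (200,197) and scene (282,165). Next I'll fit the lid plane.

```bash
cat > lid.py <<'E'
from h import *
np.set_printoptions(precision=4,suppress=True)
def fit(P,p,c0,rad=.055,th=.004,lab=0.03):
    lum=p.astype(int).sum(-1)
    near=np.isfinite(P[...,2])&(np.linalg.norm(P-c0,axis=-1)<rad)
    v,u=np.where(near); Q=P[near]; rng=np.random.default_rng(0); best=None
    for _ in range(3000):
        a=Q[rng.choice(len(Q),3,replace=False)]; n=np.cross(a[1]-a[0],a[2]-a[0]); l=np.linalg.norm(n)
        if l<1e-5: continue
        n/=l; n*=np.sign(n[2]) or 1
        if abs(np.arccos(n[2])-.61)>.12: continue
        m=abs((Q-a[0])@n)<th
        if best is None or m.sum()>best.sum(): best=m
    for _ in range(5):
        q=Q[best]; c=q.mean(0); n=np.linalg.svd(q-c)[2][2]; n*=np.sign(n[2]); best=abs((Q-c)@n)<th
    L=lum[v,u]
    t=best&(np.linalg.norm(Q-c,axis=1)<.06)
    thr,_=cv2.threshold(np.clip(L[t]/3,0,255).astype(np.uint8),0,255,cv2.THRESH_OTSU)
    lm=np.zeros(P.shape[:2],np.uint8); lm[v[t],u[t]]=(L[t]/3>thr)
    k,cc,st,ce=cv2.connectedComponentsWithStats(lm)
    # component nearest c0
    i=1+np.argmin([np.nanmean(np.linalg.norm(P[cc==j]-c0,axis=-1)) if st[j,4]>25 else 9 for j in range(1,k)])
    Lq=P[cc==i]; Lq=Lq-np.outer((Lq-c)@n,n)
    # lid disc centre by dark+label plane points in-plane enclosing
    e1=np.cross(n,[0,0,1.]);e1/=np.linalg.norm(e1);e2=np.cross(n,e1)
    def rect(X):
        r=cv2.minAreaRect((np.c_[(X-c)@e1,(X-c)@e2]*1000).astype(np.float32)); return c+(r[0][0]*e1+r[0][1]*e2)/1000,r
    return dict(n=n,tilt=np.arccos(n[2]),az=np.arctan2(n[1],n[0]),inl=best.sum(),lab=rect(Lq)[0],labrect=rect(Lq)[1],labmean=Lq.mean(0),disc=rect(Q[best])[0],discrect=rect(Q[best])[1],uv=ce[i])
E
python3 - <<'E'
from lid import *
for n in("scene","top"):
    z=np.load(f"{n}_a.npz")
    for nm,c0 in(("big",[.569,.122,.137]),("small",[.562,-.033,.1])):
        print(n,nm); print(fit(z["P"],z["p"],np.array(c0)))
E
```

```text
scene big
{'n': array([-0.4666, -0.324 ,  0.823 ]), 'tilt': np.float64(0.60417257471196), 'az': np.float64(-2.5345799283651593), 'inl': np.int64(350), 'lab': array([0.5696, 0.1182, 0.1356]), 'labrect': ((7.02242374420166, 0.9855613708496094), (44.667579650878906, 37.01632308959961), 0.22118781507015228), 'labmean': array([0.5712, 0.1167, 0.1359]), 'disc': array([0.5717, 0.1151, 0.1355]), 'discrect': ((3.2750205993652344, 1.0864715576171875), (82.91121673583984, 84.67301177978516), 50.807044982910156), 'uv': array([282.4565, 163.7717])}
scene small
{'n': array([ 0.2392, -0.5529,  0.7982]), 'tilt': np.float64(0.6464915385859855), 'az': np.float64(-1.1624860603738543), 'inl': np.int64(305), 'lab': array([ 0.5884, -0.0407,  0.0855]), 'labrect': ((-6.189752578735352, 4.014186859130859), (55.65200424194336, 46.23847961425781), 42.446266174316406), 'labmean': array([ 0.5905, -0.041 ,  0.0846]), 'disc': array([ 0.5768, -0.0388,  0.0902]), 'discrect': ((3.710508346557617, -3.927490234375), (58.214935302734375, 72.51443481445312), 46.39573669433594), 'uv': array([254.3048, 208.5571])}
top big

[... 383 characters left out ...]
, 'discrect': ((0.40740394592285156, 0.6962890625), (85.18628692626953, 81.32813262939453), 60.439483642578125), 'uv': array([202.3478, 195.6812])}
top small
{'n': array([-0.5859, -0.0127,  0.8103]), 'tilt': np.float64(0.6261269570498859), 'az': np.float64(-3.1199024360904244), 'inl': np.int64(275), 'lab': array([ 0.5432, -0.0221,  0.0961]), 'labrect': ((0.11377716064453125, 2.316638946533203), (38.93431091308594, 35.056236267089844), 89.67611694335938), 'labmean': array([ 0.5434, -0.0225,  0.0962]), 'disc': array([ 0.5448, -0.0221,  0.0973]), 'discrect': ((0.12382316589355469, 0.3632659912109375), (64.45864868164062, 60.324615478515625), 89.4852066040039), 'uv': array([247.6532, 207.9032])}
```

```bash
cat > go.py <<'E'
from h import *
np.set_printoptions(precision=4,suppress=True)
def down(yaw):  # tool z down, tool x at world yaw
    x=np.array([np.cos(yaw),np.sin(yaw),0]); z=np.array([0,0,-1.]); return np.stack([x,np.cross(z,x),z],1)
def delta(p,M,s=None,p0=None,M0=None):
    s=s or ctrl.get_state(); M0=R.from_quat(s["tcp_rot"]).as_matrix() if M0 is None else M0; p0=s["eef_pos"] if p0 is None else p0
    return np.r_[M0.T@(np.array(p)-p0), R.from_matrix(M0.T@M).as_rotvec()]
E
python3 - <<'E'
from go import *
P=np.load("top_a.npz")["P"];S=np.load("scene_a.npz")["P"]
for Q in(P,S):
    m=np.isfinite(Q[...,2])&np.all((Q>[.48,-.5,.03])&(Q<[.64,-.385,.2]),-1); q=Q[m]; print(q.min(0),q.max(0))
print(delta([.5105,-.3285,.25],down(.14)), ctrl.get_state()["time"])
E
```

```text
[ 0.5325 -0.4588  0.0309] [ 0.5613 -0.4192  0.1592]
[ 0.5294 -0.4635  0.03  ] [ 0.5628 -0.4191  0.1581]
[ 0.3607 -0.1867 -0.0187 -0.      0.      0.2228] 1.3
```

Call:
{"op": "carry_out", "data": {
  "deltas": [0.05,-0.026,-0.003,0,0,0.032,0.11,-0.057,-0.006,0,0,0.07,0.17,-0.088,-0.009,0,0,0.105,0.225,-0.116,-0.012,0,0,0.14,0.27,-0.14,-0.014,0,0,0.17],
  "grip": 60
}}

```text
time: 1.92
eef_pos: [0.4435, -0.4027, 0.2458]
tcp_rot: [0.995, 0.096, 0.0, 0.0]
contact_force: [0.6, -0.9, -0.3]
opening: 0.603
finger_force: 0.0
```

Call:
{"op": "carry_out", "data": {
  "deltas": [0.05,-0.021,-0.002,0,0,0.03,0.08,-0.034,-0.004,0,0,0.045,0.095,-0.04,-0.0045,0,0,0.053,0.095,-0.04,-0.0045,0,0,0.053]
}}

```text
time: 2.42
eef_pos: [0.5281, -0.3467, 0.2497]
tcp_rot: [0.998, 0.07, -0.0, 0.0]
contact_force: [0.2, -0.2, 0.1]
opening: 0.601
finger_force: 0.0
```

```bash
cat > rd.py <<'E'
from go import *
import sys
p,d,P=look("wrist",sys.argv[1]); s=ctrl.get_state()
m=np.isfinite(P[...,2])&np.all((P>[.45,-.40,.155])&(P<[.58,-.26,.18]),-1); q=P[m]
print(len(q)); 
if len(q)>5: print(cv2.minAreaRect((q[:,:2]*1000).astype(np.float32)),np.median(q[:,2]))
m=np.isfinite(P[...,2])&np.all((P>[.45,-.40,.06])&(P<[.58,-.26,.078]),-1); q=P[m]
if len(q)>5: print("cradle",len(q),cv2.minAreaRect((q[:,:2]*1000).astype(np.float32)),np.median(q[:,2]))
print(s["time"],s["eef_pos"],s["qpos"],s["opening"],s["contact_force"])
print(delta([.5105,-.3285,.114],down(.14)))
E
python3 rd.py b
```

```text
1602
((509.5074768066406, -327.9056701660156), (39.114505767822266, 26.051300048828125), 9.061675071716309) 0.16753694770314853
cradle 1415 ((509.6009216308594, -327.4596252441406), (67.25757598876953, 53.407203674316406), 8.319334983825684) 0.06981485957593025
2.475 [ 0.5275 -0.3473  0.2496] [-0.7425  0.1789  1.6707 -0.0007  1.2925  0.6885] 0.6013143779580825 [-0.1293 -0.2195 -0.9478]
[-0.0141 -0.021   0.1356  0.      0.0008 -0.    ]
```

View pics/wrist_b.png

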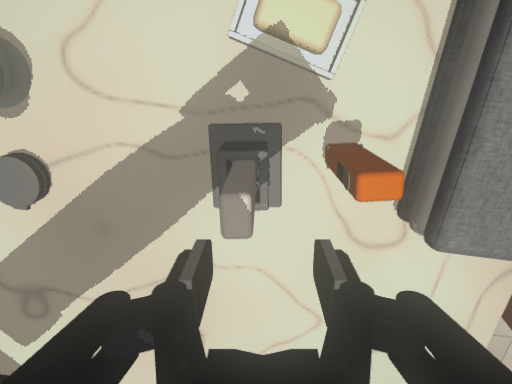

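The wrist view shows the white reader in the cradle at (238,200), with the orange one clear on the right at (370,175). I'll centre over the white reader, descend and grip.

Call:
{"op": "carry_out", "data": {
  "deltas": [-0.0146,-0.0215,0,0,0,-0.01,-0.0146,-0.0215,0.01,0,0,-0.01,-0.0146,-0.0215,0.05,0,0,-0.01,-0.0146,-0.0215,0.09,0,0,-0.01,-0.0146,-0.0215,0.125,0,0,-0.01]
}}

```text
time: 3.1
eef_pos: [0.5094, -0.3286, 0.1226]
tcp_rot: [0.997, 0.074, -0.0, -0.0]
contact_force: [-0.2, 0.2, -1.1]
opening: 0.602
finger_force: 0.0
```

Call:
{"op": "carry_out", "data": {
  "deltas": [0,0,0.01,0,0,0,0,0,0.01,0,0,0,0,0,0.01,0,0,0]
}}

```text
time: 3.48
eef_pos: [0.5114, -0.3288, 0.1168]
tcp_rot: [0.997, 0.075, 0.001, 0.001]
contact_force: [-0.5, -0.5, 1.5]
opening: 0.602
finger_force: 0.0
```

Call:
{"op": "carry_out", "data": {
  "deltas": [0,0,0,0,0,0,0,0,0,0,0,0,0,0,0,0,0,0,0,0,0,0,0,0,0,0,0,0,0,0],
  "grip": 0,
  "grip_force": 45
}}

```text
time: 4.1
eef_pos: [0.5112, -0.3281, 0.1165]
tcp_rot: [0.997, 0.075, 0.001, 0.001]
contact_force: [-0.2, 1.7, 6.1]
opening: 0.302
finger_force: 44.7
```

Call:
{"op": "carry_out", "data": {
  "deltas": [0,0,0,0,0,0,0,0,0,0,0,0,0,0,0,0,0,0,0,0,0,0,0,0,0,0,0,0,0,0]
}}

```text
time: 4.72
eef_pos: [0.5112, -0.3281, 0.1165]
tcp_rot: [0.997, 0.075, 0.001, 0.001]
contact_force: [-0.2, 1.2, 5.4]
opening: 0.297
finger_force: 44.7
```

```bash
python3 - <<'E'
from go import *
import json
s=ctrl.get_state(); json.dump({k:list(map(float,s[k])) for k in("eef_pos","tcp_rot","qpos","contact_force","wrist_torque")},open("stow.json","w")); print(open("stow.json").read())
E
```

```text
{"eef_pos": [0.5112096019293753, -0.32807294740662607, 0.1164593534111911], "tcp_rot": [0.9971919038545997, 0.07487998181852325, 0.0008490872431731422, 0.0007577998087314556], "qpos": [-0.7375229549320902, 0.25625123926509136, 1.8360563554496003, 0.00022007695209733168, 1.047016915209895, 0.6832631489091917], "contact_force": [-0.19121096565353662, 1.2444456542207836, 5.433752279046676], "wrist_torque": [0.22360650673350105, 0.09448134053551252, 0.08429753677289083]}
```

Call:
{"op": "carry_out", "data": {
  "deltas": [0,0,-0.01,0,0,0,0,0,-0.03,0,0,0,0,0,-0.06,0,0,0,0,0,-0.1,0,0,0,0,0,-0.14,0,0,0]
}}

```text
time: 5.35
eef_pos: [0.5102, -0.3275, 0.2569]
tcp_rot: [0.997, 0.075, 0.0, 0.0]
contact_force: [1.1, -0.4, -1.0]
opening: 0.299
finger_force: 44.2
```

Call:
{"op": "carry_out", "data": {
  "deltas": [0,0,-0.03,0,0,0,0,0,-0.05,0,0,0,0,0,-0.06,0,0,0,0,0,-0.06,0,0,0]
}}

```text
time: 5.85
eef_pos: [0.5104, -0.3276, 0.3149]
tcp_rot: [0.997, 0.075, 0.0, 0.0]
contact_force: [-0.6, 0.0, -1.2]
opening: 0.298
finger_force: 44.2
```

```bash
python3 - <<'E'
from go import *
s=ctrl.get_state(); print(s)
M0=R.from_quat(s["tcp_rot"]).as_matrix()
n=np.array([-.4727,-.3230,.8199]); n/=np.linalg.norm(n); L=np.array([.572,.1175,.1355])
# minimal rotation of down pose with yaw psi to z=-n
for psi in (.15,.4,.8):
    D=down(psi); ax=np.cross([0,0,-1],-n); ax=ax/np.linalg.norm(ax)*np.arcsin(np.linalg.norm(ax)); M=R.from_rotvec(ax).as_matrix()@D
    p=L+n*(.1025+.06)
    print(psi,"target",p,M[:,0],M[:,1]); print(delta(p,M))
E
```

```text
{'time': 5.85, 'qpos': array([-0.7378,  0.0844,  1.657 , -0.    ,  1.4   ,  0.6833]), 'dq': array([-0.0008,  0.0176,  0.0292,  0.0002, -0.005 ,  0.0003]), 'joint_efforts': array([  0.0232, -35.0299, -31.5057,  -0.002 ,   0.0286,  -0.    ]), 'eef_pos': array([ 0.5104, -0.3276,  0.3149]), 'tcp_rot': array([0.9972, 0.0748, 0.    , 0.0001]), 'contact_force': array([-0.5986,  0.0002, -1.2251]), 'wrist_torque': array([-0.0352,  0.0412, -0.0214]), 'finger_force': 44.19284999370575, 'opening': 0.29793047548853685}
0.15 target [0.4952 0.065  0.2687] [0.8548 0.0579 0.5157] [ 0.214  -0.9446 -0.2487]
[ 0.0435 -0.3905  0.0461  0.265   0.549  -0.0002]
0.4 target [0.4952 0.065  0.2687] [0.7753 0.2898 0.5612] [ 0.4189 -0.9009 -0.1134]
[ 0.0435 -0.3905  0.0461  0.195   0.5792 -0.2424]
0.8 target [0.4952 0.065  0.2687] [0.551  0.6178 0.561 ] [ 0.6877 -0.7169  0.1141]
[ 0.0435 -0.3905  0.0461  0.0772  0.6154 -0.6297]
```

Call:
{"op": "carry_out", "data": {
  "deltas": [0.0035,-0.031,0.0,0.015,0.045,-0.02,0.0085,-0.077,0.0,0.038,0.115,-0.048,0.014,-0.129,0.0,0.064,0.19,-0.08,0.02,-0.18,0.0,0.09,0.266,-0.111,0.026,-0.23,0.0,0.117,0.347,-0.145]
}}

```text
time: 6.48
eef_pos: [0.501, -0.0944, 0.3129]
tcp_rot: [0.972, 0.145, 0.167, -0.072]
contact_force: [-0.5, 0.5, -1.3]
opening: 0.298
finger_force: 44.4
```

```bash
cat > tgt.py <<'E'
from go import *
import sys
L=np.array(eval(sys.argv[1])); off=float(sys.argv[2]); psi=float(sys.argv[3]) if len(sys.argv)>3 else .4
n=np.array([-.4727,-.3230,.8199]); n/=np.linalg.norm(n)
ax=np.cross([0,0,-1],-n); ax=ax/np.linalg.norm(ax)*np.arcsin(np.linalg.norm(ax)); M=R.from_rotvec(ax).as_matrix()@down(psi)
s=ctrl.get_state(); print(s["time"],s["eef_pos"],"q",s["qpos"]); print(delta(L+n*(.1025+off),M,s))
E
python3 tgt.py "[.572,.1175,.1355]" .06
```

```text
6.475 [ 0.501  -0.0944  0.3129] q [-0.5488 -0.2827  2.0288  0.3452  1.2436  0.6383]
[ 0.0207 -0.1488  0.0696  0.075   0.2318 -0.0979]
```

Call:
{"op": "carry_out", "data": {
  "deltas": [0.006,-0.045,0.018,0.022,0.07,-0.03,0.012,-0.09,0.038,0.045,0.14,-0.06,0.018,-0.13,0.06,0.066,0.205,-0.086,0.021,-0.149,0.07,0.075,0.232,-0.098,0.021,-0.149,0.07,0.075,0.232,-0.098]
}}

```text
time: 7.1
eef_pos: [0.4947, 0.0647, 0.2669]
tcp_rot: [0.935, 0.19, 0.274, -0.116]
contact_force: [0.2, -0.4, -0.6]
opening: 0.298
finger_force: 44.6
```

```bash
python3 tgt.py "[.572,.1175,.1355]" .06
python3 - <<'E'
from lid import *
W=R.from_quat(ctrl.get_state()["tcp_rot"]).as_matrix(); print("toolz",W[:,2])
p,d,P=look("wrist","c")
print(fit(P,p,np.array([.572,.1175,.1355])))
for n in("scene","top"):
    p,d,P=look(n,"c"); print(n,fit(P,p,np.array([.572,.1175,.1355])))
E
```

```text
7.1 [0.4947 0.0647 0.2669] q [-0.3112 -0.423   2.2632  0.5712  0.9839  0.6126]
[ 0.0015 -0.0002 -0.0012 -0.0007  0.005   0.0007]
toolz [ 0.4685  0.3222 -0.8226]
{'n': array([-0.4743, -0.3167,  0.8214]), 'tilt': np.float64(0.6068608506419118), 'az': np.float64(-2.552935427365509), 'inl': np.int64(4286), 'lab': array([0.5713, 0.1177, 0.1357]), 'labrect': ((1.8230094909667969, 8.473332405090332), (37.2056884765625, 37.99109649658203), 89.2625961303711), 'labmean': array([0.5755, 0.1188, 0.1386]), 'disc': array([0.5738, 0.1189, 0.1376]), 'discrect': ((1.4132423400878906, 5.0984344482421875), (78.17051696777344, 84.99082946777344), 79.70199584960938), 'uv': array([262.5741, 164.1739])}
scene {'n': array([-0.4635, -0.326 ,  0.824 ]), 'tilt': np.float64(0.6024169406307116), 'az': np.float64(-2.528599994323156), 'inl': np.int64(351), 'lab': array([0.5704, 0.1178, 0.1359]), 'labrect': ((6.58043098449707, 0.7623100280761719), (46.41883087158203, 36.84087371826172), 0.960462212562561), 'labmean': array([0.5713, 0.1167, 0.1359]), 'disc': array([0.5715, 0.1158, 0.1357]), 'discrect': ((4.340419769287109, 1.0643806457519531), (86.9412841796875, 83.28490447998047), 33.918540954589844), 'uv': array([282.4945, 163.7473])}
top {'n': array([-0.4748, -0.3136,  0.8223]), 'tilt': np.float64(0.6053397447942814), 'az': np.float64(-2.5578730248798274), 'inl': np.int64(492), 'lab': array([0.5727, 0.1171, 0.1342]), 'labrect': ((1.1475028991699219, 7.676309585571289), (39.92756271362305, 37.73735046386719), 88.84474182128906), 'labmean': array([0.5734, 0.1176, 0.1348]), 'disc': array([0.5771, 0.1186, 0.1373]), 'discrect': ((0.0323638916015625, 2.221038818359375), (81.35177612304688, 84.36335754394531), 84.60567474365234), 'uv': array([202.2117, 195.8102])}
```

View pics/wrist_c.png

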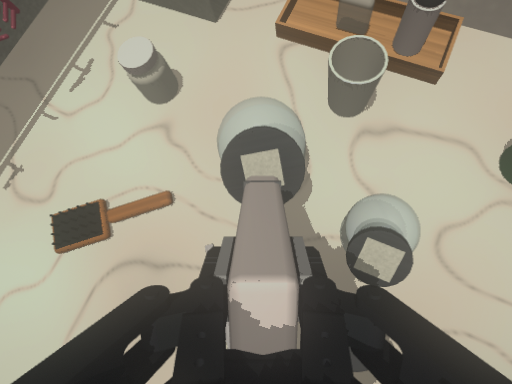

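The wrist view shows the reader aimed at the big jar's label, which is at (262,165); the small jar stays clear at (380,250). Next I'll check how straight the reader sits in the grip.

```bash
python3 - <<'E'
from go import *
s=ctrl.get_state(); W=R.from_quat(s["tcp_rot"]).as_matrix()
P=np.load("wrist_c.npz")["P"]; Q=(P-s["eef_pos"])@W
m=np.isfinite(Q[...,2])&(abs(Q[...,1])<.02)&(abs(Q[...,0])<.035)&(Q[...,2]>-.01)&(Q[...,2]<.1)
q=Q[m]; print(len(q),q.min(0),q.max(0))
for a in np.arange(-.01,.1,.01):
    b=q[(q[:,2]>a)&(q[:,2]<a+.01)]
    if len(b)>3: print(round(a,3),len(b),np.median(b[:,0]),b[:,1].min(),b[:,1].max())
E
python3 tgt.py "[.5722,.1174,.1352]" .012
```

```text
2566 [ 0.0039 -0.02   -0.01  ] [0.0156 0.0197 0.0855]
-0.01 638 0.014490046794274524 -0.019989215177371226 0.019703538781981444
0.0 383 0.014698293863421903 -0.015641120846040763 0.010409394137952173
0.01 322 0.01468804337818892 -0.015615871805301627 0.010230924722388896
0.02 262 0.01462358982565986 -0.015762887133751728 0.009841794698149378
0.03 227 0.014590827032785825 -0.01585796782535936 0.01012115366265145
0.04 205 0.014563037338434259 -0.015683970452172194 0.009886623012274219
0.05 164 0.014442727108887918 -0.016019491616790685 0.009628231319248212
0.06 201 0.014388921577520858 -0.016532490439657047 0.009550224651721362
0.07 112 0.014600710546582513 -0.015897928176396472 0.00958499501447102
0.08 52 0.01434838376552379 -0.015095543348179492 0.008052647591911821
7.25 [0.4967 0.0627 0.27  ] q [-0.3141 -0.4228  2.2584  0.5714  0.9835  0.6126]
[-0.0012 -0.0025  0.0493  0.0035  0.0009  0.0004]
```

```bash
python3 - <<'E'
from lid import *
s=ctrl.get_state(); W=R.from_quat(s["tcp_rot"]).as_matrix()
p,d,P=look("wrist","d"); f=fit(P,p,np.array([.572,.1175,.1355])); print(f)
Q=(P-s["eef_pos"])@W; print(s["eef_pos"],"label in tool",W.T@(f["lab"]-s["eef_pos"]),"n in tool",W.T@f["n"])
m=np.isfinite(Q[...,2])&(abs(Q[...,1])<.02)&(Q[...,0]>.008)&(Q[...,0]<.035)&(Q[...,2]>0)&(Q[...,2]<.08); q=Q[m]
print(np.polyfit(q[:,2],q[:,0],1))
for a in(.005,.03,.055,.075):
    b=q[abs(q[:,2]-a)<.005];print(a,np.median(b[:,0]),np.percentile(b[:,1],[2,98]).mean())
E
```

```text
{'n': array([-0.4737, -0.3169,  0.8217]), 'tilt': np.float64(0.6064319153339508), 'az': np.float64(-2.5520410292162716), 'inl': np.int64(4071), 'lab': array([0.5738, 0.1193, 0.1377]), 'labrect': ((1.1900672912597656, 5.495226860046387), (29.577722549438477, 38.23844528198242), 89.17576599121094), 'labmean': array([0.5763, 0.1202, 0.1395]), 'disc': array([0.574 , 0.1188, 0.1376]), 'discrect': ((0.6400260925292969, 5.629180908203125), (77.39446258544922, 84.88996887207031), 84.01959228515625), 'uv': array([258.5435, 165.3766])}
[0.4967 0.0627 0.27  ] label in tool [ 0.0021 -0.0042  0.1631] n in tool [ 0.0011 -0.0027 -1.    ]
[0.001  0.0171]
0.005 0.01742339555906913 -0.0003556858288805958
0.03 0.017403833770656123 -0.00044699256968918754
0.055 0.01739991217460403 -0.0005959991799622507
0.075 0.017494849899101345 -0.0010476536565443423
```

Call:
{"op": "carry_out", "data": {
  "deltas": [0.0008,-0.0027,0.01,0,0,0,0.0008,-0.0027,0.025,0,0,0,0.0008,-0.0027,0.04,0,0,0,0.0008,-0.0027,0.048,0,0,0,0.0008,-0.0027,0.048,0,0,0]
}}

```text
time: 7.92
eef_pos: [0.5185, 0.0819, 0.2301]
tcp_rot: [0.935, 0.19, 0.276, -0.116]
contact_force: [0.8, 0.2, -0.7]
opening: 0.301
finger_force: 44.7
```

Call:
{"op": "carry_out", "data": {
  "deltas": [0,0,0,0,0,0,0,0,0,0,0,0]
}}

```text
time: 8.18
eef_pos: [0.519, 0.0813, 0.2321]
tcp_rot: [0.935, 0.19, 0.277, -0.115]
contact_force: [-0.2, -0.6, -1.9]
opening: 0.3
finger_force: 44.7
```

```bash
cat > f.py <<'E'
from go import *
n=np.array([-.4727,-.3230,.8199])
s=ctrl.get_state(); p0=np.array([.4967,.0627,.2700])
print(s["time"],s["eef_pos"],"adv",-(s["eef_pos"]-p0)@n,"Fn",s["contact_force"]@n,s["contact_force"],s["wrist_torque"],s["qpos"])
E
python3 f.py
```

```text
8.175 [0.519  0.0813 0.2321] adv 0.0476236358339651 Fn -1.3179792731954871 [-0.1585 -0.5618 -1.9202] [-0.201   0.3124  0.0401] [-0.2508 -0.3201  2.2573  0.5971  0.8647  0.6035]
```

Call:
{"op": "carry_out", "data": {
  "deltas": [0,0,0.002,0,0,0,0,0,0.004,0,0,0,0,0,0.006,0,0,0,0,0,0.007,0,0,0,0,0,0.007,0,0,0]
}}

```text
time: 8.8
eef_pos: [0.522, 0.0837, 0.2255]
tcp_rot: [0.935, 0.19, 0.276, -0.115]
contact_force: [-0.3, -0.6, -1.0]
opening: 0.302
finger_force: 44.7
```

```bash
python3 f.py
```

```text
8.8 [0.522  0.0837 0.2255] adv 0.05524781750291782 Fn -0.44745624342436285 [-0.3392 -0.5905 -0.9739] [-0.231   0.3315 -0.0199] [-0.2429 -0.3028  2.2567  0.6022  0.8481  0.5999]
```

Call:
{"op": "carry_out", "data": {
  "deltas": [0,0,0.001,0,0,0,0,0,0.002,0,0,0,0,0,0.002,0,0,0]
}}

```text
time: 9.18
eef_pos: [0.523, 0.0844, 0.2239]
tcp_rot: [0.935, 0.19, 0.277, -0.115]
contact_force: [-0.7, -0.7, -1.4]
opening: 0.297
finger_force: 44.7
```

Call:
{"op": "carry_out", "data": {
  "deltas": [0,0,0.001,0,0,0,0,0,0.002,0,0,0,0,0,0.002,0,0,0]
}}

```text
time: 9.55
eef_pos: [0.5239, 0.085, 0.2222]
tcp_rot: [0.935, 0.19, 0.276, -0.115]
contact_force: [0.9, -0.4, -0.4]
opening: 0.296
finger_force: 44.7
```

```bash
python3 f.py
```

```text
9.55 [0.5239 0.085  0.2222] adv 0.059242608729840864 Fn -0.6244849167557428 [ 0.9074 -0.3658 -0.3826] [-0.2326  0.3907  0.0119] [-0.2386 -0.2933  2.2559  0.6053  0.8388  0.5978]
```

```bash
cat > fa.py <<'E'
from go import *
n=np.array([-.4727,-.3230,.8199]); p0=np.array([.4967,.0627,.2700]); F=[];T=[]
for _ in range(8):
    ctrl.read_camera("top"); s=ctrl.get_state(); F.append(s["contact_force"]); T.append(s["wrist_torque"])
F=np.mean(F,0); print(s["time"],s["eef_pos"],"adv",-(s["eef_pos"]-p0)@n,"Fn",F@n,F,np.mean(T,0))
E
python3 fa.py
```

```text
9.95 [0.524  0.085  0.2224] adv 0.059099275682269595 Fn -1.0376694970169216 [ 0.1849  0.1243 -1.11  ] [-0.2222  0.3388 -0.001 ]
```

Call:
{"op": "carry_out", "data": {
  "deltas": [0,0,0.001,0,0,0,0,0,0.002,0,0,0,0,0,0.002,0,0,0]
}}

```text
time: 10.32
eef_pos: [0.5249, 0.0856, 0.2208]
tcp_rot: [0.935, 0.19, 0.277, -0.115]
contact_force: [-0.8, 0.2, 0.1]
opening: 0.305
finger_force: 44.8
```

```bash
python3 fa.py
```

```text
10.725 [0.5249 0.0856 0.2208] adv 0.061056548443150664 Fn 1.0197281144589778 [-1.4849 -0.455   0.2084] [-0.2566  0.4534  0.0349]
```

Call:
{"op": "carry_out", "data": {
  "deltas": [0,0,0.001,0,0,0,0,0,0.002,0,0,0,0,0,0.003,0,0,0,0,0,0.004,0,0,0,0,0,0.005,0,0,0]
}}

```text
time: 11.35
eef_pos: [0.5273, 0.0872, 0.2167]
tcp_rot: [0.935, 0.19, 0.277, -0.115]
contact_force: [-2.2, -0.7, 2.0]
opening: 0.295
finger_force: 44.9
```

```bash
python3 fa.py
```

```text
11.75 [0.5273 0.0872 0.2167] adv 0.06606626715225901 Fn 3.003675495539871 [-2.4509 -0.955   1.8742] [-0.2135  0.5073  0.0765]
```

Call:
{"op": "carry_out", "data": {
  "deltas": [0,0,0,0,0,0,0,0,0,0,0,0,0,0,0,0,0,0,0,0,0,0,0,0,0,0,0,0,0,0]
}}

```text
time: 12.38
eef_pos: [0.5273, 0.0872, 0.2167]
tcp_rot: [0.935, 0.19, 0.277, -0.115]
contact_force: [-3.1, -1.7, 1.9]
opening: 0.299
finger_force: 45.0
```

Call:
{"op": "carry_out", "data": {
  "deltas": [0,0,0,0,0,0,0,0,0,0,0,0,0,0,0,0,0,0,0,0,0,0,0,0,0,0,0,0,0,0]
}}

```text
time: 13.0
eef_pos: [0.5273, 0.0872, 0.2167]
tcp_rot: [0.935, 0.19, 0.277, -0.115]
contact_force: [-1.8, -1.0, 0.8]
opening: 0.299
finger_force: 45.0
```

```bash
python3 fa.py; python3 - <<'E'
from lid import *
s=ctrl.get_state(); W=R.from_quat(s["tcp_rot"]).as_matrix()
p,d,P=look("wrist","e"); f=fit(P,p,np.array([.572,.1175,.1355])); print(f, "n in tool",W.T@f["n"])
for n in("scene","top"): look(n,"e")
a=[cv2.resize(cv2.imread(f"pics/{n}_e.png")[v:v+90,u:u+120],(400,300),interpolation=cv2.INTER_CUBIC) for n,u,v in(("wrist",205,90),("scene",220,120))]
cv2.imwrite("pics/press.png",np.hstack(a))
E
```

```text
13.4 [0.5273 0.0872 0.2166] adv 0.06611896346179931 Fn 3.1066305325752492 [-2.5112 -0.8144  2.0204] [-0.1551  0.4464  0.0834]
{'n': array([-0.4736, -0.3171,  0.8217]), 'tilt': np.float64(0.6064875263692109), 'az': np.float64(-2.551564401180225), 'inl': np.int64(5378), 'lab': array([0.5766, 0.1212, 0.14  ]), 'labrect': ((2.336587905883789, 2.1597232818603516), (38.004234313964844, 21.61776351928711), 0.22651107609272003), 'labmean': array([0.5798, 0.1241, 0.143 ]), 'disc': array([0.5741, 0.1184, 0.1375]), 'discrect': ((1.3404426574707031, 6.522075653076172), (77.86400604248047, 85.14335632324219), 77.25385284423828), 'uv': array([258.8379, 179.4587])} n in tool [ 0.0017 -0.003  -1.    ]
```

View pics/press.png

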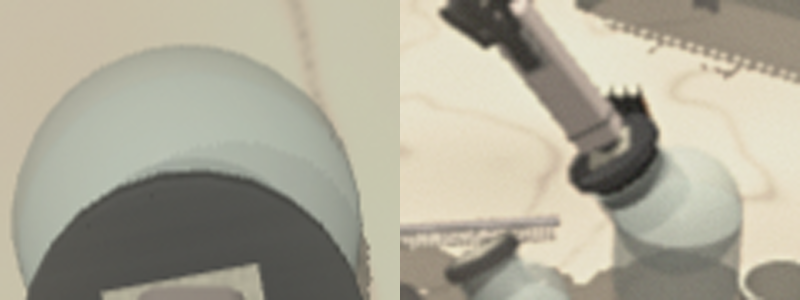

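Wrist crop: the reader's end sits centred on the label. Scene crop: it is square on the lid, and the jar has not moved. Held from 11.4 to 13.5 s at about 4 N. I'll add one more short hold, then retreat.

Call:
{"op": "carry_out", "data": {
  "deltas": [0,0,0,0,0,0,0,0,0,0,0,0,0,0,0,0,0,0,0,0,0,0,0,0]
}}

```text
time: 14.05
eef_pos: [0.5273, 0.0872, 0.2166]
tcp_rot: [0.935, 0.19, 0.277, -0.115]
contact_force: [-2.2, -1.0, 2.7]
opening: 0.302
finger_force: 45.0
```

Call:
{"op": "carry_out", "data": {
  "deltas": [0,0,-0.003,0,0,0,0,0,-0.01,0,0,0,0,0,-0.03,0,0,0,0,0,-0.06,0,0,0,0,0,-0.08,0,0,0]
}}

```text
time: 14.68
eef_pos: [0.4887, 0.0612, 0.283]
tcp_rot: [0.935, 0.19, 0.277, -0.115]
contact_force: [0.1, 0.1, -0.8]
opening: 0.299
finger_force: 44.6
```

```bash
python3 - <<'E'
from go import *
s=ctrl.get_state();print(s["time"],s["eef_pos"])
print(delta([.5104,-.3276,.3],R.from_quat([.9972,.0748,0,0]).as_matrix()))
E
```

```text
14.675 [0.4887 0.0612 0.283 ]
[-0.0867  0.3578 -0.128  -0.1912 -0.5793  0.2424]
```

Call:
{"op": "carry_out", "data": {
  "deltas": [-0.0087,0.036,-0.013,-0.019,-0.058,0.024,-0.02,0.085,-0.03,-0.045,-0.138,0.058,-0.034,0.139,-0.05,-0.074,-0.225,0.094,-0.047,0.193,-0.069,-0.103,-0.312,0.131,-0.06,0.245,-0.088,-0.131,-0.398,0.167]
}}

```text
time: 15.3
eef_pos: [0.5032, -0.207, 0.2937]
tcp_rot: [0.989, 0.111, 0.086, -0.037]
contact_force: [0.8, 0.4, -0.1]
opening: 0.301
finger_force: 44.7
```

```bash
python3 - <<'E'
from go import *
s=ctrl.get_state();print(s["time"],s["eef_pos"])
print(delta([.5112,-.3280,.28],R.from_quat([.9972,.0748,0,0]).as_matrix()))
E
```

```text
15.3 [ 0.5032 -0.207   0.2937]
[-0.0206  0.1202  0.0036 -0.0601 -0.1783  0.0735]
```

Call:
{"op": "carry_out", "data": {
  "deltas": [-0.009,0.052,0.0016,-0.026,-0.077,0.032,-0.017,0.098,0.003,-0.049,-0.146,0.06,-0.0206,0.1202,0.0036,-0.06,-0.178,0.0735,-0.0206,0.1202,0.0036,-0.06,-0.178,0.0735,-0.0206,0.1202,0.0036,-0.06,-0.178,0.0735]
}}

```text
time: 15.92
eef_pos: [0.5117, -0.3251, 0.2797]
tcp_rot: [0.997, 0.076, 0.002, -0.001]
contact_force: [-0.2, 0.0, -1.5]
opening: 0.299
finger_force: 44.7
```

```bash
cat > st.py <<'E'
from go import *
import sys
for _ in range(3): ctrl.read_camera("top")
s=ctrl.get_state(); W=R.from_quat(s["tcp_rot"]).as_matrix()
p,d,P=look("wrist",sys.argv[1]); Q=(P-s["eef_pos"])@W
m=np.isfinite(Q[...,2])&(abs(Q[...,1])<.02)&(Q[...,0]>.008)&(Q[...,0]<.035)&(Q[...,2]>0)&(Q[...,2]<.08); q=Q[m]
print("slope",np.polyfit(q[:,2],q[:,0],1))
for a in(.005,.03,.055,.075):
    b=q[abs(q[:,2]-a)<.005];print(a,np.median(b[:,0]),np.percentile(b[:,1],[2,98]).mean(),b[:,2].max())
for lo,hi in((.06,.078),(.004,.02)):
    m=np.isfinite(P[...,2])&np.all((P>[.43,-.42,lo])&(P<[.60,-.24,hi]),-1)
    if m.sum()>10: print(lo,m.sum(),cv2.minAreaRect((P[m][:,:2]*1000).astype(np.float32)),np.median(P[m][:,2]))
print(s["time"],s["eef_pos"],s["tcp_rot"],s["contact_force"])
print(delta([.5108,-.3280,.2],R.from_quat([.9972,.0748,0,0]).as_matrix()))
E
python3 st.py g
```

```text
slope [0.0017 0.017 ]
0.005 0.017339394440799148 -0.0002089072680142778 0.009997160907848815
0.03 0.017333353993341398 -0.00013233575018442405 0.03499496615216713
0.055 0.01728993643958019 -0.0004256939826776298 0.059981110204697076
0.075 0.017453230833155378 -0.00045389902841300265 0.079973090568168
0.06 1231 ((514.7876586914062, -362.33026123046875), (66.88528442382812, 124.55879974365234), 7.93339204788208) 0.06979778005202553
0.004 2890 ((513.5382080078125, -353.5583190917969), (108.28494262695312, 142.10247802734375), 8.8081693649292) 0.008020640353606306
16.075 [ 0.5118 -0.325   0.2804] [ 0.9971  0.0763  0.0019 -0.0005] [-0.4391 -0.4918 -0.8362]
[-0.0018  0.0028  0.0804 -0.0005 -0.0038  0.0031]
```

View pics/wrist_g.png

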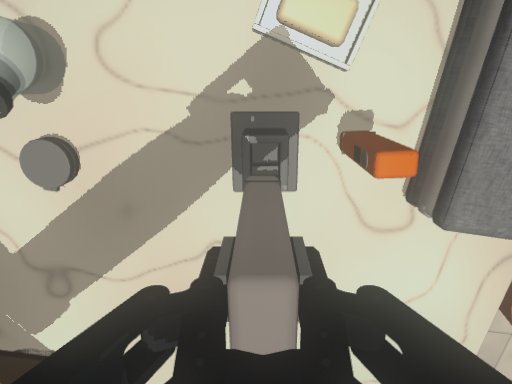

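The wrist view shows the cradle mouth empty at (265,155) straight ahead of the reader, and the grip offset is unchanged. I'll align to the pose recorded at the grasp and lower.

Call:
{"op": "carry_out", "data": {
  "deltas": [-0.0014,0.0028,0.01,-0.0005,-0.0038,0.003,-0.0014,0.0028,0.04,-0.0005,-0.0038,0.003,-0.0014,0.0028,0.065,-0.0005,-0.0038,0.003,-0.0014,0.0028,0.075,-0.0005,-0.0038,0.003,-0.0014,0.0028,0.075,-0.0005,-0.0038,0.003]
}}

```text
time: 16.75
eef_pos: [0.5109, -0.3285, 0.2041]
tcp_rot: [0.997, 0.074, -0.001, -0.001]
contact_force: [0.1, 0.2, -1.1]
opening: 0.299
finger_force: 44.7
```

```bash
python3 - <<'E'
from go import *
for _ in range(4): ctrl.read_camera("top")
s=ctrl.get_state();print(s["time"],s["eef_pos"],s["tcp_rot"])
print(delta([.5111,-.3281,.1165],R.from_quat([.9972,.0749,0,0]).as_matrix()))
W=R.from_quat(s["tcp_rot"]).as_matrix(); p,d,P=look("wrist","h"); Q=(P-s["eef_pos"])@W
m=np.isfinite(P[...,2])&np.all((P>[.46,-.38,.064])&(P<[.57,-.27,.075]),-1)
print(cv2.minAreaRect((P[m][:,:2]*1000).astype(np.float32)),cv2.minAreaRect((Q[m][:,:2]*1000).astype(np.float32)),Q[m].min(0),Q[m].max(0))
E
```

```text
16.95 [ 0.5118 -0.3293  0.2066] [0.9972 0.0744 0.0006 0.0009]
[-0.0006 -0.0015  0.0901  0.0019 -0.0011 -0.001 ]
((509.4048156738281, -327.9228210449219), (67.37874603271484, 54.03440475463867), 8.681700706481934) ((-2.3358325958251953, -2.0226497650146484), (54.03588104248047, 67.37300109863281), 89.85938262939453) [-0.036  -0.0291  0.1338] [0.0314 0.025  0.1426]
```

Call:
{"op": "carry_out", "data": {
  "deltas": [0,-0.0016,0.005,0.002,-0.001,-0.001,0,-0.0016,0.015,0.002,-0.001,-0.001,0,-0.0016,0.025,0.002,-0.001,-0.001,0,-0.0016,0.04,0.002,-0.001,-0.001,0,-0.0016,0.055,0.002,-0.001,-0.001]
}}

```text
time: 17.62
eef_pos: [0.5107, -0.327, 0.1484]
tcp_rot: [0.997, 0.075, -0.001, -0.001]
contact_force: [0.1, -0.4, -0.9]
opening: 0.299
finger_force: 44.7
```

```bash
python3 - <<'E'
from go import *
F=[]
for _ in range(4): ctrl.read_camera("top"); F.append(ctrl.get_state()["contact_force"])
s=ctrl.get_state();print(s["time"],s["eef_pos"],s["tcp_rot"],np.mean(F,0))
print(delta([.5111,-.3281,.1165],R.from_quat([.9972,.0749,0,0]).as_matrix()))
E
```

```text
17.825 [ 0.5107 -0.327   0.1492] [ 0.9972  0.0749 -0.0013 -0.0015] [ 0.2171 -0.0895 -1.4051]
[ 0.0003  0.0012  0.0327 -0.0033  0.0024 -0.    ]
```

Call:
{"op": "carry_out", "data": {
  "deltas": [0,0.0008,0.008,-0.003,0.002,0,0,0.0008,0.018,-0.003,0.002,0,0,0.0008,0.026,-0.003,0.002,0,0,0.0008,0.03,-0.003,0.002,0,0,0.0008,0.031,-0.003,0.002,0]
}}

```text
time: 18.45
eef_pos: [0.5108, -0.3278, 0.1185]
tcp_rot: [0.997, 0.075, -0.0, 0.0]
contact_force: [-0.4, 0.5, -1.5]
opening: 0.296
finger_force: 44.7
```

Call:
{"op": "carry_out", "data": {
  "deltas": [0,0,0.001,0,0,0,0,0,0.002,0,0,0,0,0,0.0025,0,0,0]
}}

```text
time: 18.82
eef_pos: [0.5111, -0.328, 0.1166]
tcp_rot: [0.997, 0.075, 0.0, 0.0]
contact_force: [-0.2, -0.3, -1.1]
opening: 0.297
finger_force: 44.7
```

```bash
python3 - <<'E'
from go import *
F=[]
for _ in range(4): ctrl.read_camera("top"); F.append(ctrl.get_state()["contact_force"])
s=ctrl.get_state();print(s["time"],s["eef_pos"],s["tcp_rot"],np.mean(F,0))
print(delta([.5111,-.3281,.1165],R.from_quat([.9972,.0749,0,0]).as_matrix()))
E
```

```text
19.025 [ 0.511  -0.3279  0.1166] [0.9972 0.0749 0.0003 0.0004] [-0.4605  0.2761 -1.0763]
[ 0.      0.0002  0.0001  0.0008 -0.0006  0.    ]
```

Not seated on the ledges yet. I'll go down a little more, checking the force.

Call:
{"op": "carry_out", "data": {
  "deltas": [0,0,0.0005,0,0,0,0,0,0.001,0,0,0,0,0,0.001,0,0,0]
}}

```text
time: 19.4
eef_pos: [0.5112, -0.328, 0.1165]
tcp_rot: [0.997, 0.075, 0.0, 0.0]
contact_force: [-2.3, 1.3, 5.3]
opening: 0.299
finger_force: 45.5
```

```bash
python3 - <<'E'
from go import *
F=[]
for _ in range(4): ctrl.read_camera("top"); F.append(ctrl.get_state()["contact_force"])
s=ctrl.get_state();print(s["time"],s["eef_pos"],s["tcp_rot"],np.mean(F,0))
E
```

```text
19.6 [ 0.5112 -0.328   0.1165] [0.9972 0.075  0.0003 0.0004] [-2.2646  1.9867  5.1921]
```

Seated, with the same height and ledge force as at the grasp. I'll release and withdraw upwards.

Call:
{"op": "carry_out", "data": {
  "deltas": [0,0,0,0,0,0,0,0,0,0,0,0,0,0,0,0,0,0,0,0,0,0,0,0,0,0,0,0,0,0],
  "grip": 60,
  "grip_force": 20
}}

```text
time: 20.23
eef_pos: [0.511, -0.3279, 0.1154]
tcp_rot: [0.997, 0.075, 0.0, 0.0]
contact_force: [-0.9, -0.0, 0.0]
opening: 0.6
finger_force: 0.0
```

Call:
{"op": "carry_out", "data": {
  "deltas": [0,0,-0.01,0,0,0,0,0,-0.03,0,0,0,0,0,-0.06,0,0,0,0,0,-0.1,0,0,0,0,0,-0.14,0,0,0]
}}

```text
time: 20.85
eef_pos: [0.511, -0.328, 0.2587]
tcp_rot: [0.997, 0.075, 0.001, 0.001]
contact_force: [0.6, -0.4, -0.7]
opening: 0.604
finger_force: 0.0
```

Call:
{"op": "carry_out", "data": {
  "deltas": [0,0.05,-0.03,0,0,0,0,0.09,-0.04,0,0,0,0,0.1,-0.04,0,0,0,0,0.1,-0.04,0,0,0]
}}

```text
time: 21.35
eef_pos: [0.5256, -0.4267, 0.2957]
tcp_rot: [0.997, 0.075, 0.0, 0.0]
contact_force: [0.0, 0.1, -0.0]
opening: 0.6
finger_force: 0.0
```

```bash
python3 - <<'E'
from lid import *
for n in("scene","top"):
    p,d,P=look(n,"z"); A=np.load(f"{n}_a.npz")["P"]
    for Z in(A,P):
        for lo,hi in((.155,.185),(.09,.12)):
            m=np.isfinite(Z[...,2])&np.all((Z>[.46,-.39,lo])&(Z<[.57,-.27,hi]),-1)
            if m.sum()>8: print(n,lo,m.sum(),cv2.minAreaRect((Z[m][:,:2]*1000).astype(np.float32)),Z[m][:,2].max())
    print(fit(P,p,np.array([.572,.1175,.1355]))["disc"])
print(ctrl.get_state()["time"])
a=[cv2.imread(f"pics/{n}_z.png") for n in["scene","top"]]
cv2.imwrite("pics/bothz.png",np.vstack([cv2.resize(a[0][200:310,80:220],(560,300)),cv2.resize(a[1][90:280,90:420],(560,300))]))
E
```

```text
scene 0.155 209 ((509.4978332519531, -329.854248046875), (41.251373291015625, 26.884395599365234), 9.200055122375488) 0.17139540499552874
scene 0.09 206 ((514.6880493164062, -335.92486572265625), (44.54795837402344, 23.985315322875977), 41.76429748535156) 0.11999352894880122
scene 0.155 208 ((509.5086364746094, -329.3626708984375), (41.340301513671875, 28.08144760131836), 11.206464767456055) 0.17026476281565395
scene 0.09 208 ((515.428955078125, -336.7954406738281), (44.1165657043457, 20.428834915161133), 40.173030853271484) 0.1198642583597117
[0.5712 0.1164 0.1358]
top 0.155 123 ((511.140625, -328.3749084472656), (39.135963439941406, 26.558279037475586), 5.785592555999756) 0.17302953550142264
top 0.09 33 ((509.2451477050781, -316.4505920410156), (38.141761779785156, 3.782419443130493), 11.976936340332031) 0.1194589601014886
top 0.155 123 ((511.4284362792969, -327.8504943847656), (39.41427230834961, 25.35424041748047), 9.109064102172852) 0.17293310192404543
top 0.09 33 ((508.1938171386719, -317.27471923828125), (39.71150588989258, 7.758551597595215), 20.54686737060547) 0.1193166689669456
[0.5749 0.1178 0.1356]
21.45
```

View pics/bothz.png

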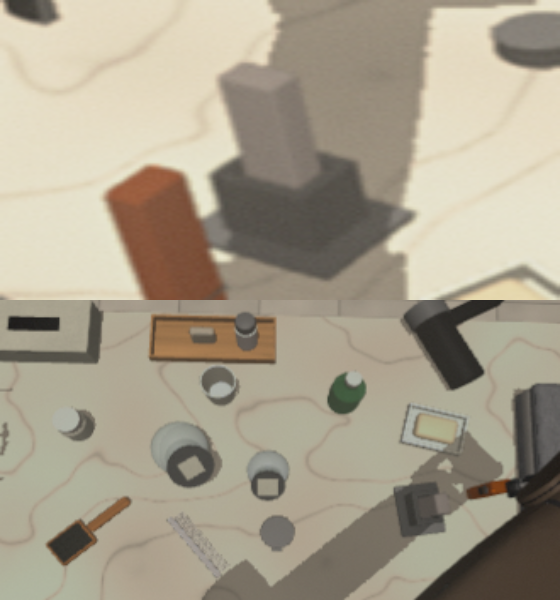

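The reader is back upright and fully down: its top measures the same height and position as at the start. The jars have not moved, and the arm is clear of everything. Handing in.

```bash
python3 -c "
from plant import ctrl; print(ctrl.sign_off())"
```

```text
the job is handed in; nothing more can be done
None
```

I pressed the reader squarely on the middle of the larger jar's label for over two seconds, with the nose about half in (about 4 N), then put it back upright and fully down in its cradle, released it and handed the job in at about 21.5 s.

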